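# Lay out a reference kit along the tape line

### The arm

A 6-joint arm with a two-finger parallel gripper is mounted at the origin on the work surface. World frame = base frame: x ahead of the robot, y to its left, z up, the work surface at z = 0. Lengths are in m, angles in rad, forces in N, time in s.
With the tool pointing down it reaches from about 0.325 to 0.75 m from the base axis. Payload 7.6 kg.
Tool frame: the origin (TCP) lies at the very end of the fingers, on their centre line; the grasp point (between the pads) lies ctrl.tcp_to_grasp behind it (ctrl.tcp_to_grasp is the distance from the TCP to the grasp point, in m); z points along the fingers, y is the direction in which the jaws open and shut (so a half turn about z gives the same grasp; the last joint's range is limited). The gripper opens to 85 mm and grips with 20 to 120 N. Pads are 22 mm wide; open, the fingers measure 114 mm over their backs; the gripper's body (76 mm by 85 mm) begins 54 mm behind the grasp point. The pads swing forward as they close: fully open they stand 13 mm farther back than shut.
Start: joints at [1.041, 0.052, 1.401, -0, 1.689, -0.07], TCP at [0.233, 0.471, 0.231] pointing down, gripper open.
Joint ranges: [-2.9, 2.9], [-0.91, 2.17], [0.12, 2.37], [-1.06, 4.2], [0.26, 2.73], [-2.93, 2.93]. Speed limits (rad/s): [2.57, 2.57, 3.01, 3.14, 3.14, 3.14].

### API

Orientations are given as a rotation vector (axis times angle).
In Python, from rig import ctrl gives the robot as it stands.
- The arm moves only by the tool step_arm, never from a script. Its argument "moves" is a list of rows, each a list of 7 numbers: the shift along the tool's x, y, z in m, then the turn, a rotation vector about the tool's x, y, z in units of 5 degrees (1.0 is 5 degrees), then the gripper's target within -1 to 1 (fully open at 1, half-way at 0, shut at -1). In form: [[tx, ty, tz, rx, ry, rz, gripper], ...]. A call has 1 to 12 rows; each row is the pose to reach, as a shift and turn from the pose commanded when the call began, along the tool's axes at that moment; what a row does not reach only later rows make up. A row lasts 1/12 s, in which the tool goes at most 41.7 mm and 7.16 degrees, less where a joint would pass 70% of its speed; a pose out of reach is approached as far as the arm can. A call with a gripper value outside its range is refused whole. The fingers move at their own pace and stop on an object; "grip_force" is the grip in N (left out, the last holds). Time passes only in rows, so rows that repeat a pose let the fingers close. It gives the time, the measured TCP pose, the force and the opening at its end, in the units of the state.
- ctrl.get_state(): the state, without advancing time (a new reading comes with each control period).
- ctrl.read_camera(name): name is "scene" or "top" or "wrist"; returns a dict with "frame" (400x640x3 uint8, red, green, blue), "K" (3x3 intrinsics, pixels), "origin" and "orientation" of the camera in the world; the wrist camera has in their place "tool_from_camera" (4x4, takes a point from camera to tool coordinates, whose origin is the TCP and whose axes are the flange's). Camera axes: x right, y up, looking along -z (the intrinsics and any distortion apply to the point x, -y, -z); pixel columns grow to the right and rows downward; lengths in m; the calibration is good to about 2 mm. The wrist camera is an equidistant fisheye: a pixel r from the principal point sees the ray r / f radians off the axis. A picture is of the moment at which its call begins: read the wrist's pose just before it. There is no depth.
- ctrl.finish_job(): hands the job in, once; it reports no verdict.
The state is a dict: "clock": time; "qpos": joint angles; "joint_velocities": joint speeds; "tau": joint torques, N m; "tool_pos": TCP position; "ee_rot": TCP orientation; "wrist_force": force on the tool from outside, world axes, zero at the start; "torque": the same for the moment, N m; "opening": finger opening in m.
Only numpy, scipy, OpenCV 4.12 (cv2) and the standard library are available. Lean on these libraries where they do the work, as an engineer would, in place of code of your own. Each camera call takes 0.05 s, during which the arm holds its last target. There are 200 camera calls.

### The job

Set out the reference kit for the camera check along the white tape line, in this order. Pull the bottom aluminium blank straight out of the yellow magazine through its slot (leave the other blanks inside) and lay it flat across the tape, centred on the cross mark midway between the red and blue cards, its long side square to the tape; put the steel bearing flat on top of the blank, in its middle; stand the brass bushing upright on the tape, halfway between the blank and the blue card; and stand the white roller upright straight behind the blank (on the side away from the robot, in line with the cross mark) with a gap of about 3 cm between them. Leave the orange ring alone.

Things in the scene. Friction and masses are not known exactly. Their poses are not given: they have to be found in the camera images.
- tape: White tape line stuck flat on the dark table, 300 mm long, 12 mm wide, with a 100 mm cross mark at its middle; fixed, negligible thickness (under 1 mm). Origin at the middle of the line, on the table. Its y axis runs along the line, its x axis points square to the line, away from the robot ('behind').
- red_card: Red-edged printed marker card, 50 mm square, flat on the table (under 2 mm), fixed, centred on one end of the tape, 150 mm from its middle. Origin at its centre. Which end it lies at varies.
- blue_card: Blue-edged printed marker card, 50 mm square, flat on the table (under 2 mm), fixed, centred on the other end of the tape, 150 mm from its middle. Origin at its centre.
- magazine: Yellow gravity-fed magazine, fixed: 100 mm long (its x), 57 mm wide, 46 mm high, open on top; a 5 mm high dark foot juts 20 mm from each side. Origin: centre of underside. Floor 10 mm above the table. Exit slot in its -x face (towards the robot), 10 to 22 mm above the table. Holds four flat aluminium blanks, one on another; as the bottom one leaves, the rest drop 8 mm.
- blank: The magazine's bottom aluminium blank, 90 mm long (its x), 45 mm wide, 8 mm thick, 87 g. Origin: centre of underside. At the start it lies on the magazine's floor (underside 10 mm above the table), centred 40 mm from the magazine's origin along its -x, sticking 35 mm out of the slot. It comes clear after sliding about 58 mm along the magazine's -x, with under 5 N of drag.
- top_blank: The uppermost of the four equal blanks in the magazine, same size, origin at the centre of its underside (34 mm above the table at the start, 26 mm once one blank has been taken). It stays in the magazine.
- bearing: Steel ball bearing, a flat ring lying on the table: 42 mm outside diameter, 20 mm bore, 12 mm high, about 70 g. Origin at the centre of its underside.
- bushing: Brass bushing, a plain tube standing upright: 32 mm outside diameter, 20 mm bore, 35 mm high, about 140 g. Origin at the centre of its underside.
- roller: White plastic roller standing upright, with a narrower waist: flanges 36 mm in diameter (the lower and upper 8 mm), waist 29 mm, 30 mm high, about 32 g. Origin at the centre of its underside.
- dummy: Orange plastic dummy ring of the bearing's shape and size (42 mm across, 12 mm high), lying among the parts; a bystander to be left alone. Origin at the centre of its underside.
Things that resemble listed ones, but are neither listed nor needed, are in the scene too. What is shaped like the blank but black or turquoise is not meant.

How it is judged:
On the way, in this order (a step that is already met when the one before it is completed fails the run):
1. the blank lies flat across the middle of the tape, released (x of blank in the frame of tape between -0.012 and 0.012 m and y of blank in the frame of tape between -0.012 and 0.012 m and height (world z) of blank below 0.003 m and angle between blank's own z axis and vertical below 0.08 rad and angle between the x axis of blank and the x axis of tape, either way round below 0.17 rad and contact force between the fingers and blank below 0.3 N and linear speed of blank below 0.02 m/s), for 0.2 s.
2. the bearing lies on the middle of the blank, released (x of blank in the frame of tape between -0.012 and 0.012 m and y of blank in the frame of tape between -0.012 and 0.012 m and height (world z) of blank below 0.003 m and angle between each of blank, bearing's own z axis and vertical below 0.08 rad and angle between the x axis of blank and the x axis of tape, either way round below 0.17 rad and horizontal distance between bearing and blank below 0.01 m and height (world z) of bearing between 0.006 and 0.011 m and contact force between the fingers and bearing below 0.3 N and linear speed of bearing below 0.02 m/s), for 0.2 s.
3. the bushing stands halfway between the blank and the blue card, released (horizontal distance between bushing and blue_card between 0.06 and 0.09 m and horizontal distance between bushing and blank between 0.06 and 0.09 m and x of bushing in the frame of tape between -0.015 and 0.015 m and height (world z) of bushing below 0.003 m and angle between bushing's own z axis and vertical below 0.08 rad and contact force between the fingers and bushing below 0.3 N and linear speed of bushing below 0.02 m/s), for 0.2 s.
4. the roller stands behind the blank, released (y of roller in the frame of tape between -0.015 and 0.015 m and x of roller in the frame of tape above 0.06 m and horizontal distance between roller and blank between 0.078 and 0.108 m and height (world z) of roller below 0.003 m and angle between roller's own z axis and vertical below 0.08 rad and contact force between the fingers and roller below 0.3 N and linear speed of roller below 0.02 m/s), for 0.2 s.
At the end, for the whole second after the job is handed in: Blank flat, within 12 mm of the tape's middle, 0.17 rad of square; bearing flat on its centre within 10 mm; bushing upright, within 15 mm of the line, 60-90 mm from blank and blue card centres; roller upright behind, within 15 mm of cross line, gap 15-45 mm; one blank taken; all released, at rest (all of step 2 and all of step 3 and all of step 4 and z of top_blank in the frame of magazine between 0.022 and 0.03 m and horizontal distance between top_blank and magazine below 0.012 m and contact force between the fingers and blank below 0.3 N and linear speed of blank below 0.02 m/s); the robot touches nothing.
It fails at once if the orange ring was moved (more than 15 mm) (distance of dummy from where it was at the start of the episode above 0.015 m).
It also fails if it takes over 96 s, if anything falls off the work surface, if the arm or the gripper's body presses on something with over 40 N, if the wrist force passes 120 N, or if a joint passes its speed limit or range.

## Working session

There is one attempt and no reset: what is moved stays moved. The work goes in short steps, Python scripts to look and compute and a tool call to move; the robot and the scene stay as the last step left them, time stands still between calls to the robot, and variables do not carry over. Pictures are saved under pics/ and viewed, about 12 in all and at most 16, crops included, and the job is handed in when it is done.

Besides the shell and the picture viewer there is one more tool, called after "Emit:" as name([rows], argument=value, ...), one row to a line, values as JSON. step_arm: Moves the arm, as the interface text tells. Its arguments: {"type":"object","properties":{"moves":{"type":"array"},"grip_force":{"type":"number"}},"required":["moves"]}

```bash
ls; mkdir -p pics
python3 - <<'E'
from rig import ctrl
import cv2
s=ctrl.get_state();print(s, ctrl.tcp_to_grasp)
for n in("scene","top","wrist"):
    c=ctrl.read_camera(n);cv2.imwrite(f"pics/{n}0.png",c["frame"][:,:,::-1])
    print(n,{k:v for k,v in c.items() if k!="frame"})
E
```

```text
pics
{'clock': 0.0, 'qpos': array([ 1.04067608e+00,  5.28752329e-02,  1.40173957e+00, -8.44877219e-06,
        1.68858784e+00, -7.02853588e-02]), 'joint_velocities': array([-0.00069954, -0.00133351, -0.00122672, -0.00060484, -0.00118042,
       -0.00099534]), 'tau': array([-5.93013647e-04, -3.81663609e+01, -3.60189056e+01, -9.23304833e-05,
        6.14575329e-03, -1.74490449e-07]), 'tool_pos': array([0.23281719, 0.47021829, 0.23044479]), 'ee_rot': array([-7.15854606e-01, -3.05846529e+00,  2.41940349e-03]), 'wrist_force': array([ 0.27282301, -0.1570347 ,  0.92607426]), 'torque': array([-0.02544938, -0.02029254, -0.00809412]), 'opening': 0.08508518687380268} 0.0187
scene {'K': array([[404.03639012,   0.        , 323.3925678 ],
       [  0.        , 404.03639012, 194.27721314],
       [  0.        ,   0.        ,   1.        ]]), 'origin': array([ 0.99326404, -0.0257222 ,  0.9017141 ]), 'orientation': array([0.47163813, 0.43857776, 1.50001219])}
top {'K': array([[517.80053671,   0.        , 314.8936703 ],
       [  0.        , 517.80053671, 206.66411689],
       [  0.        ,   0.        ,   1.        ]]), 'origin': array([ 0.2810921 , -0.00785715,  1.32317805]), 'orientation': array([ 0.08787989, -0.10544245, -1.54250075])}
wrist {'K': array([[309.70691629,   0.        , 314.28990089],
       [  0.        , 309.70691629, 203.3884606 ],
       [  0.        ,   0.        ,   1.        ]]), 'tool_from_camera': array([[-1.60143725e-04,  9.57632554e-01,  2.87992823e-01,
         7.27232493e-02],
       [ 9.99999935e-01,  2.46047361e-04, -2.62087252e-04,
         2.24037238e-04],
       [-3.21843158e-04,  2.87992762e-01, -9.57632531e-01,
        -1.43520455e-01],
       [ 0.00000000e+00,  0.00000000e+00,  0.00000000e+00,
         1.00000000e+00]])}
```

View pics/scene0.png

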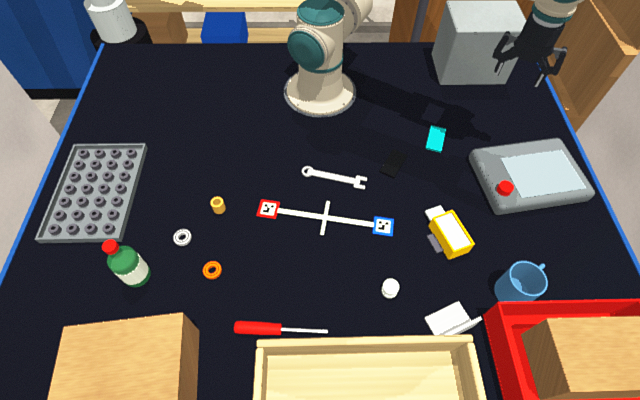

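View pics/top0.png

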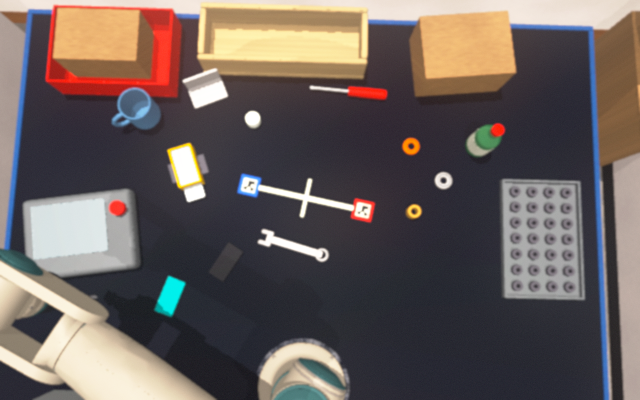

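Candidates in the top view:
- **Blank:** plate at (194,193) sticking out of the magazine at (187,165). Lookalikes are the black plate (226,261), the turquoise plate (170,297) and the white bracket (205,90).
- **Bearing:** steel ring (443,180). The orange ring (411,146) is the dummy.
- **Bushing:** brass (414,211).
- **Roller:** white (253,119).

I'll measure these by colour next.

```bash
cat > h.py <<'E'
import numpy as np, cv2
from scipy.spatial.transform import Rotation as R
from rig import ctrl
def look(n):
    s=ctrl.get_state(); c=ctrl.read_camera(n); c["img"]=c["frame"][:,:,::-1].copy()
    if n=="wrist":
        T=np.eye(4);T[:3,:3]=R.from_rotvec(s["ee_rot"]).as_matrix();T[:3,3]=s["tool_pos"]
        T=T@c["tool_from_camera"];c["Rm"],c["o"]=T[:3,:3],T[:3,3]
    else: c["Rm"],c["o"]=R.from_rotvec(c["orientation"]).as_matrix(),c["origin"]
    c["name"]=n; return c
def ground(c,uv,z):
    uv=np.atleast_2d(np.asarray(uv,float));K=c["K"]
    a=(uv-K[:2,2])/K[0,0]
    if c["name"]=="wrist":
        r=np.linalg.norm(a,axis=1,keepdims=True)+1e-12
        d=np.hstack([a/r*np.sin(r),np.cos(r)])
    else: d=np.hstack([a,np.ones((len(a),1))])
    d=(d*[1,-1,-1])@c["Rm"].T
    return c["o"]+d*((z-c["o"][2])/d[:,2:])
def pix(c,p):
    q=(np.atleast_2d(p)-c["o"])@c["Rm"]*[1,-1,-1];K=c["K"]
    if c["name"]=="wrist":
        r=np.linalg.norm(q[:,:2],axis=1,keepdims=True)+1e-12
        return q[:,:2]/r*np.arctan2(r,q[:,2:])*K[0,0]+K[:2,2]
    return q[:,:2]/q[:,2:]*K[0,0]+K[:2,2]
def mask(c,lo,hi): return cv2.inRange(cv2.cvtColor(c["img"],cv2.COLOR_BGR2HSV),lo,hi)
def blobs(m,amin=15,box=None):
    if box is not None:
        k=np.zeros_like(m);x0,y0,x1,y1=[int(v) for v in box];k[y0:y1,x0:x1]=255;m=m&k
    cs,_=cv2.findContours(m,cv2.RETR_EXTERNAL,cv2.CHAIN_APPROX_NONE)
    return sorted([x for x in cs if cv2.contourArea(x)>=amin],key=cv2.contourArea,reverse=True)
def near(c,p,r): 
    u=pix(c,p)[0]; return (max(u[0]-r,0),max(u[1]-r,0),u[0]+r,u[1]+r)
E
python3 - <<'E'
from h import *
np.set_printoptions(precision=4,suppress=True)
boxes={"top":dict(bearing=(430,168,457,193),bushing=(404,202,425,221),roller=(242,108,265,130),dummy=(400,135,422,158),mag=(160,138,212,206),red=(348,195,380,225),blue=(235,172,265,200)),
"scene":dict(bearing=(170,225,195,249),bushing=(207,194,229,216),roller=(378,275,403,302),dummy=(200,258,224,282),mag=(420,200,480,262),red=(250,195,285,222),blue=(370,212,398,240))}
rng=dict(bearing=((0,0,110),(180,60,255)),bushing=((12,90,80),(32,255,255)),roller=((0,0,120),(180,60,255)),dummy=((5,150,120),(18,255,255)),mag=((20,120,80),(34,255,255)),red=((170,120,80),(180,255,255)),blue=((95,120,80),(115,255,255)))
zt=dict(bearing=.012,bushing=.035,roller=.03,dummy=.012,mag=.046,red=.001,blue=.001)
for n in("top","scene"):
    c=look(n)
    for k,b in boxes[n].items():
        bs=blobs(mask(c,*rng[k]),10,b)
        if not bs: print(n,k,None);continue
        pts=np.vstack(bs)[:,0].astype(np.float32)
        (u,v),wh,a=cv2.minAreaRect(pts); w=ground(c,pts,zt[k])
        print(n,k,np.round((u,v),1),"plane pt",ground(c,(u,v),zt[k]/2)[0,:2],"size mm",np.round(np.array(cv2.minAreaRect((w[:,:2]*1000).astype(np.float32))[1]),0))
    if n=="top":
        im=c["img"]
        a=cv2.resize(im[130:215,150:235],None,fx=4.5,fy=4.5,interpolation=cv2.INTER_CUBIC)
        b=cv2.resize(im[135:220,385:470],None,fx=4.5,fy=4.5,interpolation=cv2.INTER_CUBIC)
        cv2.imwrite("pics/c1.png",np.hstack([a,b]))
E
```

```text
top bearing [443. 180.] plane pt [ 0.5233 -0.3503] size mm [43. 45.]
top bushing [413.  211.5] plane pt [ 0.4377 -0.2703] size mm [38. 41.]
top roller [252.  118.5] plane pt [0.6699 0.1486] size mm [45. 41.]
top dummy [410.5 145.5] plane pt [ 0.6122 -0.2658] size mm [45. 44.]
top mag [185.2 165.7] plane pt [0.5389 0.3125] size mm [112.  67.]
top red None
top blue [248.9 185.1] plane pt [0.497  0.1513] size mm [57. 57.]
scene bearing [182.  236.5] plane pt [ 0.5218 -0.3503] size mm [45. 44.]
scene bushing [217.8 204.6] plane pt [ 0.4375 -0.2698] size mm [57. 33.]
scene roller [390.5 287.5] plane pt [0.6671 0.1488] size mm [38. 46.]
scene dummy [211.5 269.5] plane pt [ 0.6106 -0.2668] size mm [45. 42.]
scene mag [450.8 234.3] plane pt [0.5378 0.3119] size mm [116.  81.]
scene red None
scene blue [382.9 225.9] plane pt [0.4985 0.1516] size mm [53. 55.]
```

View pics/c1.png

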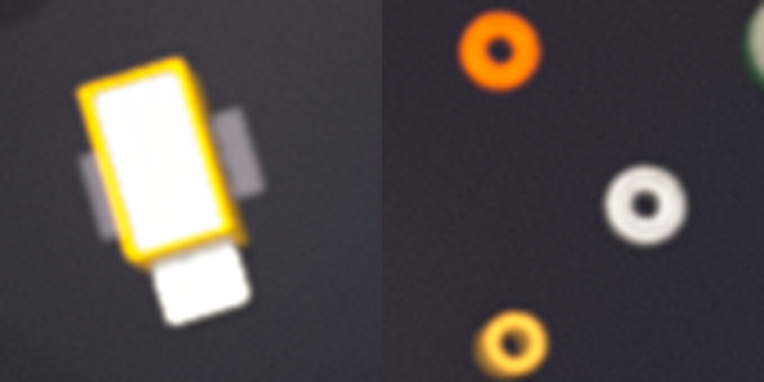

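Crop: the blank end is light aluminium and sticks out of the yellow magazine. The steel bearing is at the right, the orange dummy above it, and the brass bushing at the bottom. Next I get the tape and magazine frames.

Run:
```python
from h import *
np.set_printoptions(precision=4,suppress=True)
print(R.from_rotvec(ctrl.get_state()["ee_rot"]).as_matrix())
for n,rb,bb,mb,tb in(("top",(348,195,380,225),(235,172,265,200),(160,138,212,206),(262,170,350,222)),("scene",(250,195,285,222),(370,212,398,240),(420,200,480,262),(280,190,370,245))):
    c=look(n); 
    r=np.vstack(blobs(mask(c,(0,130,100),(6,255,255))|mask(c,(172,130,100),(180,255,255)),3,rb))[:,0].astype(np.float32)
    b=np.vstack(blobs(mask(c,(95,130,80),(118,255,255)),3,bb))[:,0].astype(np.float32)
    r=ground(c,cv2.minAreaRect(r)[0],.001)[0,:2]; b=ground(c,cv2.minAreaRect(b)[0],.001)[0,:2]
    d=b-r; print(n,"red",r,"blue",b,"len",np.linalg.norm(d),"mid",(r+b)/2,"tape y angle-90",np.degrees(np.arctan2(d[1],d[0]))-90)
    m=np.vstack(blobs(mask(c,(20,120,80),(34,255,255)),10,mb))[:,0]
    w=(ground(c,m,.046)[:,:2]*1000).astype(np.float32); print(" mag",cv2.minAreaRect(w))
    t=blobs(mask(c,(0,0,150),(180,70,255)),30,tb)[0][:,0]; w=(ground(c,t,0)[:,:2]*1000).astype(np.float32); print(" tapecross box",cv2.minAreaRect(w))
```

```text
[[-0.8961  0.4438 -0.0003]
 [ 0.4438  0.8961 -0.0006]
 [ 0.0001 -0.0007 -1.    ]]
top red [ 0.4401 -0.1434] blue [0.4972 0.1515] len 0.3003511339952595 mid [0.4687 0.0041] tape y angle-90 -10.96718983320929
 mag ((534.4208984375, 307.35137939453125), (111.6191177368164, 66.21322631835938), 19.193470001220703)
 tapecross box ((468.9459228515625, 4.29302978515625), (97.85069274902344, 216.99832153320312), 10.047172546386719)
scene red [ 0.4414 -0.1437] blue [0.4988 0.1515] len 0.3006476966235543 mid [0.4701 0.0039] tape y angle-90 -11.005760204139648
 mag ((547.551513671875, 302.01318359375), (115.59454345703125, 80.85317993164062), 19.29812240600586)
 tapecross box ((469.62799072265625, 3.3640594482421875), (95.06867980957031, 220.99591064453125), 9.145750999450684)
```

```bash
cat >> h.py <<'E'
def plan(x,y,z,yaw=None):
    """shift in tool axes and turn in 5deg units to a tool-down pose, yaw=world angle of tool x (deg)"""
    s=ctrl.get_state();M=R.from_rotvec(s["ee_rot"]).as_matrix()
    d=M.T@(np.array([x,y,z])-s["tool_pos"])
    t=np.zeros(3)
    if yaw is not None:
        a=np.radians(yaw);X=np.array([np.cos(a),np.sin(a),0]);Z=np.array([0,0,-1.])
        t=np.degrees(R.from_matrix(M.T@np.c_[X,np.cross(Z,X),Z]).as_rotvec())/5
    print("shift",np.round(d,4),"turn",np.round(t,3),"rows>=%.1f"%max(np.linalg.norm(d)/.0417,np.linalg.norm(t)*5/7.16))
E
python3 -c "
from h import *
plan(.45,.27,.20,199)"
```

```text
shift [-0.2835 -0.0833  0.0311] turn [-3.000e-03 -2.000e-03 -9.069e+00] rows>=7.1
```

Emit:
step_arm([
  [-0.283, -0.083, 0.03, 0, 0, -9.07, 1],
  [-0.283, -0.083, 0.03, 0, 0, -9.07, 1],
  [-0.283, -0.083, 0.03, 0, 0, -9.07, 1],
  [-0.283, -0.083, 0.03, 0, 0, -9.07, 1],
  [-0.283, -0.083, 0.03, 0, 0, -9.07, 1],
  [-0.283, -0.083, 0.03, 0, 0, -9.07, 1],
  [-0.283, -0.083, 0.03, 0, 0, -9.07, 1],
  [-0.283, -0.083, 0.03, 0, 0, -9.07, 1],
  [-0.283, -0.083, 0.03, 0, 0, -9.07, 1],
  [-0.283, -0.083, 0.03, 0, 0, -9.07, 1],
  [-0.283, -0.083, 0.03, 0, 0, -9.07, 1],
])

```text
clock: 1.27
tool_pos: [0.4496, 0.2707, 0.2013]
ee_rot: [0.518, -3.098, -0.001]
wrist_force: [0.0, 0.7, 0.2]
opening: 0.0853
```

Run:
```python
from h import *
np.set_printoptions(precision=4,suppress=True)
c=look("wrist");cv2.imwrite("pics/w1.png",c["img"]);s=ctrl.get_state();print(s["tool_pos"],s["qpos"],s["clock"])
print(pix(c,[[.472,.288,.018],[.536,.31,.046],[.4695,.004,0]]))
```

```text
[0.4493 0.2712 0.2015] [ 0.4725  0.0618  1.45    0.0003  1.6296 -1.4306] 1.3167
[[322.684  204.4886]
 [322.748  270.9136]
 [112.7581 129.6534]]
```

View pics/w1.png

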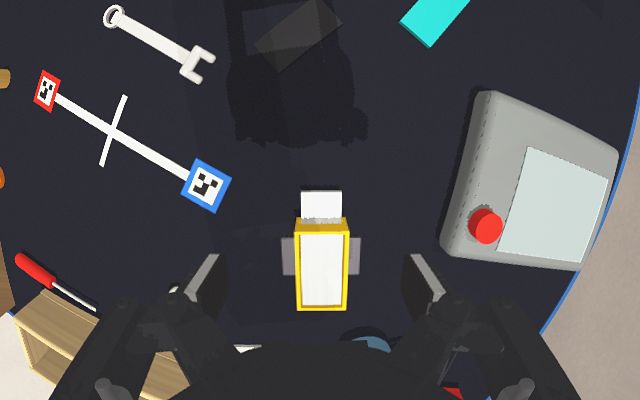

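The wrist view shows the blank's exposed end at (321,205), the magazine below it at (322,265), the tape cross at (113,130) and the wrench clear of the tape. Now to measure the blank precisely.

Run:
```python
from h import *
np.set_printoptions(precision=4,suppress=True)
c=look("wrist")
m=mask(c,(0,0,140),(180,50,255))
b=blobs(m,50,(290,180,355,217))[0][:,0]
w=ground(c,b,.018)[:,:2]*1000
th=np.radians(19);ax=np.array([np.cos(th),np.sin(th)]);ay=np.array([-ax[1],ax[0]])
print("blank end box",cv2.minAreaRect(w.astype(np.float32)), "px",cv2.boundingRect(b))
u=w@ax;v=w@ay;print("u min",u.min(),"v",v.min(),v.max())
m=mask(c,(18,120,80),(34,255,255));b=np.vstack(blobs(m,50,(280,190,365,320)))[:,0]
print("mag top",cv2.minAreaRect((ground(c,b,.046)[:,:2]*1000).astype(np.float32)))
w=ground(c,b,.046)[:,:2]*1000;print((w@ax).min(),(w@ax).max(),(w@ay).min(),(w@ay).max())
# tape
r=np.vstack(blobs(mask(c,(0,130,100),(6,255,255))|mask(c,(172,130,100),(180,255,255)),3,(25,60,70,120)))[:,0]
bl=np.vstack(blobs(mask(c,(95,130,80),(118,255,255)),3,(170,150,240,220)))[:,0]
g=[cv2.minAreaRect((ground(c,p,.001)[:,:2]*1000).astype(np.float32)) for p in(r,bl)]
print(g);r,bl=[np.array(x[0]) for x in g];d=bl-r;print("mid",(r+bl)/2,np.hypot(*d),np.degrees(np.arctan2(d[1],d[0]))-90)
```

```text
blank end box ((471.8385925292969, 285.5556335449219), (28.87911605834961, 44.68101119995117), 19.08260726928711) px (300, 191, 41, 26)
u min 524.6291505060777 v 94.05600081101586 138.74385563741004
mag top ((532.347900390625, 307.1001892089844), (116.95555877685547, 59.004974365234375), 18.845787048339844)
544.8979369423339 661.8836060506953 87.40599174422499 146.51516947980602
[((443.2425231933594, -144.96099853515625), (51.82321548461914, 51.539520263671875), 78.88689422607422), ((500.2919006347656, 150.1392822265625), (51.849395751953125, 52.340423583984375), 79.04348754882812)]
mid [471.7672   2.5891] 300.5641481815442 -10.941559632761596
```

```bash
python3 -c "
from h import *
plan(.4736,.2862,.007,199.1)"
```

```text
shift [-0.0279  0.0059  0.1946] turn [ 0.004  0.004 -0.004] rows>=4.7
```

Emit:
step_arm([
  [-0.028, 0.006, 0.03, 0, 0, 0, 0.5],
  [-0.028, 0.006, 0.06, 0, 0, 0, 0.5],
  [-0.028, 0.006, 0.1, 0, 0, 0, 0.5],
  [-0.028, 0.006, 0.13, 0, 0, 0, 0.5],
  [-0.028, 0.006, 0.16, 0, 0, 0, 0.5],
  [-0.028, 0.006, 0.18, 0, 0, 0, 0.5],
  [-0.028, 0.006, 0.19, 0, 0, 0, 0.5],
  [-0.028, 0.006, 0.1945, 0, 0, 0, 0.5],
  [-0.028, 0.006, 0.1945, 0, 0, 0, 0.5],
  [-0.028, 0.006, 0.1945, 0, 0, 0, 0.5],
])

```text
clock: 2.2
tool_pos: [0.475, 0.2862, 0.0084]
ee_rot: [-0.519, 3.096, 0.001]
wrist_force: [0.4, 0.2, 0.0]
opening: 0.0642
```

Run:
```python
from h import *
c=look("wrist");cv2.imwrite("pics/w2.png",c["img"]);plan(.4736,.2862,.007,199.1)
```

```text
shift [0.0015 0.0006 0.0017] turn [ 0.006  0.037 -0.014] rows>=0.1
```

View pics/w2.png

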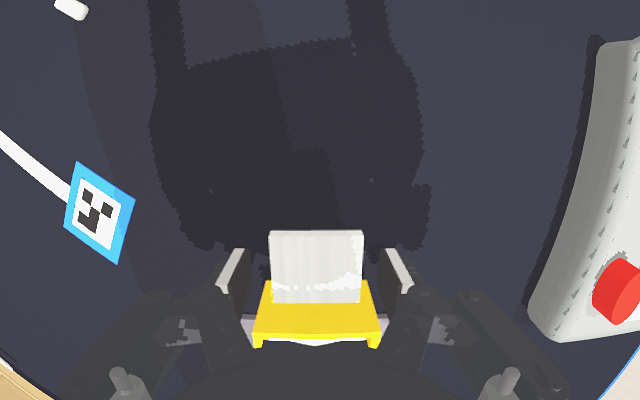

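The blank end at (316,265) sits centred between the pads. I'll close the gripper.

Emit:
step_arm([
  [0.0015, 0, 0.0015, 0, 0, 0, -1],
  [0.0015, 0, 0.0015, 0, 0, 0, -1],
  [0.0015, 0, 0.0015, 0, 0, 0, -1],
  [0.0015, 0, 0.0015, 0, 0, 0, -1],
  [0.0015, 0, 0.0015, 0, 0, 0, -1],
  [0.0015, 0, 0.0015, 0, 0, 0, -1],
], grip_force=50)

```text
clock: 2.75
tool_pos: [0.4733, 0.2853, 0.0069]
ee_rot: [-0.519, 3.097, 0.001]
wrist_force: [-2.7, -0.3, 6.5]
opening: 0.0433
```

Emit:
step_arm([
  [0.008, 0, 0, 0, 0, 0, -1],
  [0.016, 0, 0, 0, 0, 0, -1],
  [0.024, 0, 0, 0, 0, 0, -1],
  [0.032, 0, 0, 0, 0, 0, -1],
  [0.04, 0, 0, 0, 0, 0, -1],
  [0.048, 0, 0, 0, 0, 0, -1],
  [0.056, 0, 0, 0, 0, 0, -1],
  [0.064, 0, 0, 0, 0, 0, -1],
  [0.072, 0, 0, 0, 0, 0, -1],
  [0.078, 0, 0, 0, 0, 0, -1],
  [0.078, 0, 0, 0, 0, 0, -1],
  [0.078, 0, 0, 0, 0, 0, -1],
])

```text
clock: 3.75
tool_pos: [0.3987, 0.2593, 0.0051]
ee_rot: [0.519, -3.098, 0.0]
wrist_force: [0.2, -0.1, -2.0]
opening: 0.0435
```

Run:
```python
from h import *
c=look("wrist");cv2.imwrite("pics/w3.png",c["img"]);print(ctrl.get_state()["opening"]);plan(.4,.2608,.1,199.1)
```

```text
0.04361177625491299
shift [-0.0013  0.001  -0.0947] turn [ 0.     0.    -0.018] rows>=2.3
```

View pics/w3.png

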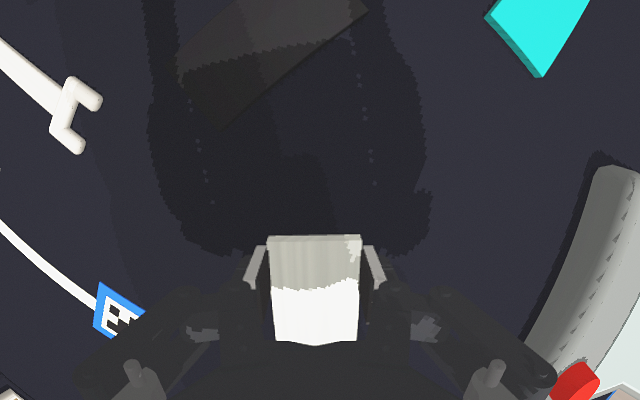

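```bash
python3 -c "
from h import *
plan(.4413,.0091,.10,169)"
```

```text
shift [ 0.0416 -0.2505 -0.0947] turn [0.    0.    6.002] rows>=6.5
```

Emit:
step_arm([
  [0, 0, -0.025, 0, 0, 0, -1],
  [0, 0, -0.055, 0, 0, 0, -1],
  [0, 0, -0.085, 0, 0, 0, -1],
  [0.005, -0.03, -0.095, 0, 0, 0.7, -1],
  [0.01, -0.06, -0.095, 0, 0, 1.5, -1],
  [0.016, -0.095, -0.095, 0, 0, 2.3, -1],
  [0.022, -0.13, -0.095, 0, 0, 3.1, -1],
  [0.028, -0.165, -0.095, 0, 0, 4.0, -1],
  [0.034, -0.2, -0.095, 0, 0, 5.0, -1],
  [0.039, -0.23, -0.095, 0, 0, 6.0, -1],
  [0.0415, -0.2505, -0.095, 0, 0, 6.0, -1],
  [0.0415, -0.2505, -0.095, 0, 0, 6.0, -1],
])

```text
clock: 4.8
tool_pos: [0.4422, 0.0059, 0.1005]
ee_rot: [0.308, 3.126, -0.002]
wrist_force: [0.8, 0.3, -0.4]
opening: 0.0436
```

Run:
```python
from h import *
c=look("wrist");cv2.imwrite("pics/w4.png",c["img"]);s=ctrl.get_state();print(s["clock"],s["opening"],s["wrist_force"]);plan(.4413,.0091,.10,169)
```

```text
4.85 0.0433068400649397 [-0.33667335  0.11644296 -0.64351495]
shift [0.0008 0.0014 0.0004] turn [ 0.001  0.001 -0.036] rows>=0.0
```

View pics/w4.png

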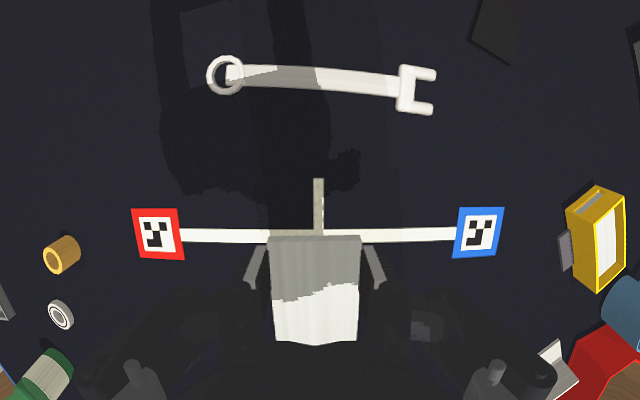

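Run:
```python
from h import *
np.set_printoptions(precision=4,suppress=True)
c=look("wrist")
r=np.vstack(blobs(mask(c,(0,130,100),(6,255,255))|mask(c,(172,130,100),(180,255,255)),3,(120,195,200,270)))[:,0]
bl=np.vstack(blobs(mask(c,(95,130,80),(118,255,255)),3,(440,195,520,270)))[:,0]
g=[cv2.minAreaRect((ground(c,p,.001)[:,:2]*1000).astype(np.float32)) for p in(r,bl)]
print(g);r,bl=[np.array(x[0]) for x in g];d=bl-r;print("mid",(r+bl)/2,np.hypot(*d),np.degrees(np.arctan2(d[1],d[0]))-90)
T=R.from_rotvec(ctrl.get_state()["ee_rot"]).as_matrix();p=ctrl.get_state()["tool_pos"]
e=ground(c,[[270,238],[315,238],[361,238]],p[2]+.013);print("blank end in tool",(e-p)@T)
```

```text
[((443.66082763671875, -144.5070037841797), (51.78263473510742, 51.143638610839844), 79.14828491210938), ((500.438232421875, 151.01614379882812), (51.86003875732422, 51.83108901977539), 79.05760192871094)]
mid [472.0495   3.2546] 300.92790573741365 -10.875436270481657
blank end in tool [[ 0.0164 -0.0213 -0.013 ]
 [ 0.0164 -0.0006 -0.013 ]
 [ 0.0163  0.0206 -0.013 ]]
```

```bash
python3 -c "
from h import *
plan(.4433,.0087,.001,169.1)"
```

```text
shift [-0.0017  0.0003  0.0993] turn [ 0.004 -0.002 -0.037] rows>=2.4
```

Emit:
step_arm([
  [-0.0015, 0, 0.03, 0, 0, 0, -1],
  [-0.0015, 0, 0.055, 0, 0, 0, -1],
  [-0.0015, 0, 0.075, 0, 0, 0, -1],
  [-0.0015, 0, 0.088, 0, 0, 0, -1],
  [-0.0015, 0, 0.094, 0, 0, 0, -1],
  [-0.0015, 0, 0.097, 0, 0, 0, -1],
  [-0.0015, 0, 0.0985, 0, 0, 0, -1],
  [-0.0015, 0, 0.0985, 0, 0, 0, -1],
  [-0.0015, 0, 0.0985, 0, 0, 0, -1],
])

```text
clock: 5.65
tool_pos: [0.4436, 0.009, 0.0027]
ee_rot: [0.3, 3.125, 0.0]
wrist_force: [-0.6, -0.6, -1.6]
opening: 0.0437
```

Emit:
step_arm([
  [0, 0, 0.001, 0, 0, 0, -1],
  [0, 0, 0.002, 0, 0, 0, -1],
  [0, 0, 0.003, 0, 0, 0, -1],
  [0, 0, 0.003, 0, 0, 0, -1],
])

```text
clock: 5.98
tool_pos: [0.4429, 0.0088, -0.0013]
ee_rot: [-0.301, -3.127, -0.0]
wrist_force: [1.2, 0.4, -0.8]
opening: 0.0435
```

Emit:
step_arm([
  [0, 0, 0.001, 0, 0, 0, -1],
  [0, 0, 0.002, 0, 0, 0, -1],
  [0, 0, 0.002, 0, 0, 0, -1],
])

```text
clock: 6.23
tool_pos: [0.4431, 0.0088, -0.0019]
ee_rot: [-0.301, -3.127, 0.0]
wrist_force: [-7.9, 0.5, 15.4]
opening: 0.0432
```

Emit:
step_arm([
  [0, 0, -0.0007, 0, 0, 0, -1],
  [0, 0, -0.0007, 0, 0, 0, 0.15],
  [0, 0, -0.0007, 0, 0, 0, 0.25],
  [0, 0, -0.0007, 0, 0, 0, 0.4],
  [0, 0, -0.0007, 0, 0, 0, 0.4],
  [0, 0, -0.0007, 0, 0, 0, 0.4],
])

```text
clock: 6.73
tool_pos: [0.4429, 0.0088, -0.0026]
ee_rot: [-0.301, -3.127, -0.0]
wrist_force: [-0.2, 0.2, -0.2]
opening: 0.0599
```

Emit:
step_arm([
  [0, 0, -0.03, 0, 0, 0, 0.4],
  [0, 0, -0.07, 0, 0, 0, 0.4],
  [0.01, 0, -0.11, 0, 0, 0, 0.4],
  [0.03, 0, -0.15, 0, 0, 0, 0.4],
  [0.05, 0, -0.17, 0, 0, 0, 0.4],
  [0.05, 0, -0.17, 0, 0, 0, 0.4],
  [0.05, 0, -0.17, 0, 0, 0, 0.4],
])

```text
clock: 7.32
tool_pos: [0.3943, 0.0184, 0.1691]
ee_rot: [0.3, 3.123, 0.0]
wrist_force: [0.3, -0.2, 0.0]
opening: 0.0596
```

```bash
cat >> h.py <<'E'
def cards(c):
    f=lambda m,q:cv2.minAreaRect((ground(c,np.vstack(blobs(m,3,near(c,q,45)))[:,0],.001)[:,:2]*1000).astype(np.float32))[0]
    r=np.array(f(mask(c,(0,130,100),(6,255,255))|mask(c,(172,130,100),(180,255,255)),[.443,-.144,0]))
    b=np.array(f(mask(c,(95,130,80),(118,255,255)),[.5,.1505,0]))
    d=b-r;y=d/np.hypot(*d);return (r+b)/2,np.array([y[1],-y[0]]),y,np.hypot(*d)
E
python3 - <<'E'
from h import *
np.set_printoptions(precision=4,suppress=True)
c=look("wrist");cv2.imwrite("pics/w5.png",c["img"]);print(ctrl.get_state()["clock"])
m,x,y,L=cards(c);print(m,L,np.degrees(np.arctan2(x[1],x[0])))
bs=blobs(mask(c,(0,0,85),(180,60,255)),200,near(c,[.4715,.0033,0],70))
for b in bs[:3]: 
    w=(ground(c,b[:,0],.008)[:,:2]*1000).astype(np.float32);q=cv2.minAreaRect(w);print(q,"tape frame",(np.array(q[0])-m)@x,(np.array(q[0])-m)@y)
E
```

```text
7.3667
[471.8079   3.0037] 300.4708742054626 -10.890953711987192
((468.5915832519531, 0.0751190185546875), (131.3352508544922, 101.8451919555664), 44.50436019897461) tape frame -2.605040257792552 -3.4834985400974467
```

View pics/w5.png

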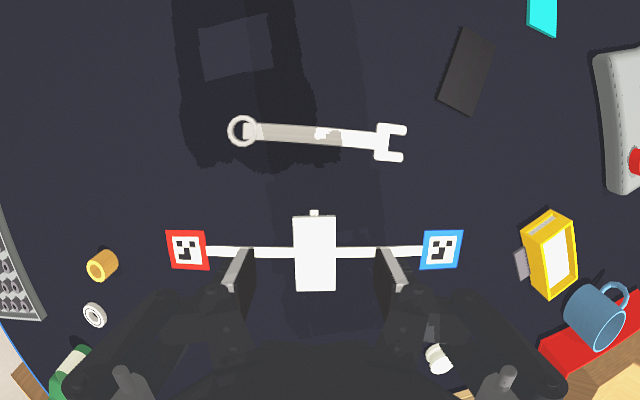

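The blank lies flat across the tape at (314,253), square to it. I'll quantify that with the tape stripes eroded away, and plan the bearing.

```bash
cat >> h.py <<'E'
def blankpos(c):
    m,x,y,L=cards(c);k=mask(c,(0,0,85),(180,60,255))
    k=cv2.morphologyEx(k,cv2.MORPH_OPEN,np.ones((21,21),np.uint8))
    b=blobs(k,200,near(c,[.4715,.0033,0],55))[0][:,0]
    q=cv2.minAreaRect((ground(c,b,.008)[:,:2]*1000).astype(np.float32));p=np.array(q[0])
    print("blank",p,q[1:],"tape xy",(p-m)@x,(p-m)@y)
E
python3 - <<'E'
from h import *
c=look("wrist");blankpos(c)
plan(.47,-.33,.19,149)
E
```

```text
blank [471.62579346   3.59986115] ((47.1452751159668, 94.03575134277344), 80.5881118774414) tape xy -0.29471478952511365 0.5471033925995056
shift [-0.1414 -0.3273 -0.0236] turn [-4.000e-03 -1.400e-02  4.001e+00] rows>=8.6
```

Emit:
step_arm([
  [-0.015, -0.035, -0.0236, 0, 0, 0.5, 0.4],
  [-0.03, -0.07, -0.0236, 0, 0, 1, 0.4],
  [-0.045, -0.105, -0.0236, 0, 0, 1.5, 0.4],
  [-0.06, -0.14, -0.0236, 0, 0, 2, 0.4],
  [-0.075, -0.175, -0.0236, 0, 0, 2.5, 0.4],
  [-0.09, -0.21, -0.0236, 0, 0, 3, 0.4],
  [-0.105, -0.245, -0.0236, 0, 0, 3.5, 0.4],
  [-0.12, -0.28, -0.0236, 0, 0, 4, 0.4],
  [-0.135, -0.31, -0.0236, 0, 0, 4, 0.4],
  [-0.1414, -0.327, -0.0236, 0, 0, 4, 0.4],
  [-0.1414, -0.327, -0.0236, 0, 0, 4, 0.4],
  [-0.1414, -0.327, -0.0236, 0, 0, 4, 0.4],
])

```text
clock: 8.42
tool_pos: [0.4698, -0.3301, 0.1881]
ee_rot: [-0.841, -3.023, -0.003]
wrist_force: [0.2, 0.0, 0.1]
opening: 0.0598
```

Run:
```python
from h import *
np.set_printoptions(precision=4,suppress=True)
c=look("wrist");cv2.imwrite("pics/w6.png",c["img"]);print(ctrl.get_state()["tool_pos"],ctrl.get_state()["qpos"])
for n,p,z,rg in(("bearing",[.522,-.35,.012],.012,((0,0,110),(180,60,255))),("bushing",[.4376,-.27,.035],.035,((12,90,80),(32,255,255))),("dummy",[.611,-.266,.012],.012,((3,150,120),(16,255,255)))):
    print(n,pix(c,p))
    for b in blobs(mask(c,*rg),60,near(c,p,40))[:2]:
        w=(ground(c,b[:,0],z)[:,:2]*1000).astype(np.float32);print("  ",cv2.minEnclosingCircle(w),cv2.minAreaRect(w))
```

```text
[ 0.4699 -0.3293  0.1888] [-0.6757  0.2083  1.3148  0.0004  1.6223 -1.7051]
bearing [[322.7555 231.4646]]
   ((524.0243530273438, -350.00958251953125), 22.7348575592041) ((523.9931030273438, -350.13079833984375), (41.35218811035156, 44.47454833984375), 58.665950775146484)
bushing [[350.2537 128.7893]]
   ((439.65875244140625, -271.6860656738281), 17.401824951171875) ((439.61041259765625, -271.87225341796875), (33.77241897583008, 31.93778419494629), 60.067604064941406)
dummy [[420.6591 255.7125]]
   ((608.7589721679688, -266.8543395996094), 21.972070693969727) ((608.0057983398438, -267.4149169921875), (40.550689697265625, 40.061954498291016), 57.277992248535156)
```

View pics/w6.png

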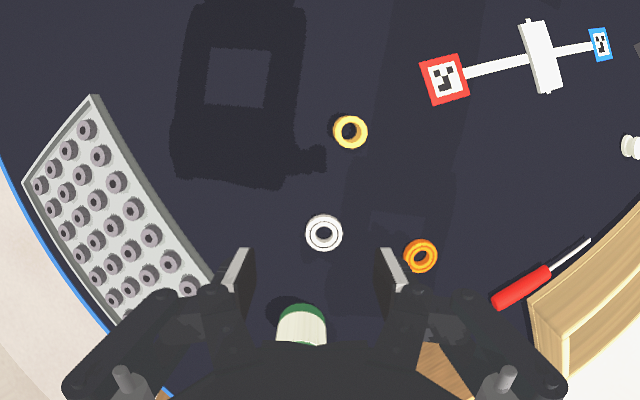

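Bearing at (323,233), world (0.5235,-0.350), 42 mm across. The orange ring at (420,256) and the bottle at (302,325) are clear of the fingers. Descending.

```bash
python3 -c "
from h import *
plan(.5235,-.350,.001,149)"
```

```text
shift [-0.0573  0.0097  0.1876] turn [ 0.01  -0.043 -0.003] rows>=4.7
```

Emit:
step_arm([
  [-0.03, 0.005, 0.01, 0, 0, 0, 0.5],
  [-0.057, 0.0095, 0.03, 0, 0, 0, 0.5],
  [-0.057, 0.0095, 0.065, 0, 0, 0, 0.5],
  [-0.057, 0.0095, 0.1, 0, 0, 0, 0.5],
  [-0.057, 0.0095, 0.13, 0, 0, 0, 0.5],
  [-0.057, 0.0095, 0.155, 0, 0, 0, 0.5],
  [-0.057, 0.0095, 0.172, 0, 0, 0, 0.5],
  [-0.057, 0.0095, 0.182, 0, 0, 0, 0.5],
  [-0.057, 0.0095, 0.1875, 0, 0, 0, 0.5],
  [-0.057, 0.0095, 0.1875, 0, 0, 0, 0.5],
  [-0.057, 0.0095, 0.1875, 0, 0, 0, 0.5],
])

```text
clock: 9.38
tool_pos: [0.5246, -0.3508, 0.0047]
ee_rot: [0.838, 3.026, -0.001]
wrist_force: [0.7, -0.1, -0.5]
opening: 0.0641
```

Emit:
step_arm([
  [0, 0, 0, 0, 0, 0, -1],
  [0, 0, 0, 0, 0, 0, -1],
  [0, 0, 0, 0, 0, 0, -1],
  [0, 0, 0, 0, 0, 0, -1],
  [0, 0, 0, 0, 0, 0, -1],
  [0, 0, 0, 0, 0, 0, -1],
], grip_force=40)

```text
clock: 9.88
tool_pos: [0.525, -0.3514, 0.0058]
ee_rot: [0.839, 3.024, -0.001]
wrist_force: [0.1, 0.6, 5.3]
opening: 0.0393
```

Emit:
step_arm([
  [0, 0, -0.02, 0, 0, 0, -1],
  [0, 0, -0.05, 0, 0, 0, -1],
  [0, 0, -0.09, 0, 0, 0, -1],
  [0, 0, -0.12, 0, 0, 0, -1],
  [0, 0, -0.12, 0, 0, 0, -1],
  [0, 0, -0.12, 0, 0, 0, -1],
])

```text
clock: 10.38
tool_pos: [0.5252, -0.3517, 0.1271]
ee_rot: [0.838, 3.022, -0.004]
wrist_force: [0.0, 0.1, -1.7]
opening: 0.0386
```

Run:
```python
from h import *
c=look("wrist");cv2.imwrite("pics/w7.png",c["img"][150:400,160:480]);plan(.4716,.0036,.12,169)
```

```text
shift [0.2277 0.2769 0.004 ] turn [-0.004  0.019 -4.   ] rows>=8.6
```

View pics/w7.png

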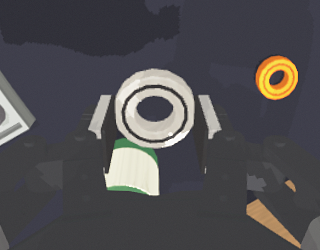

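The bearing is held level between the pads at (315,258) in the full frame. I'll measure its in-hand offset while carrying it over.

Emit:
step_arm([
  [0.02, 0.025, 0.004, 0, 0, -0.4, -1],
  [0.042, 0.05, 0.004, 0, 0, -0.8, -1],
  [0.064, 0.077, 0.004, 0, 0, -1.2, -1],
  [0.086, 0.104, 0.004, 0, 0, -1.6, -1],
  [0.108, 0.131, 0.004, 0, 0, -2, -1],
  [0.13, 0.158, 0.004, 0, 0, -2.4, -1],
  [0.152, 0.185, 0.004, 0, 0, -2.8, -1],
  [0.174, 0.212, 0.004, 0, 0, -3.2, -1],
  [0.196, 0.239, 0.004, 0, 0, -3.6, -1],
  [0.215, 0.262, 0.004, 0, 0, -4, -1],
  [0.2277, 0.277, 0.004, 0, 0, -4, -1],
  [0.2277, 0.277, 0.004, 0, 0, -4, -1],
])

```text
clock: 11.43
tool_pos: [0.4699, 0.007, 0.1179]
ee_rot: [-0.295, -3.124, -0.002]
wrist_force: [-1.1, -0.7, -0.7]
opening: 0.0393
```

Run:
```python
from h import *
np.set_printoptions(precision=4,suppress=True)
c=look("wrist");cv2.imwrite("pics/w8.png",c["img"][150:400,160:480]);s=ctrl.get_state();print(s["clock"],s["opening"])
m,x,y,L=cards(c);print(m,L)
T=R.from_rotvec(s["ee_rot"]).as_matrix();p=s["tool_pos"]
# bore: dark blob enclosed
for b in blobs(mask(c,(0,0,90),(180,60,255)),200,(255,215,375,300))[:2]:
    w=ground(c,b[:,0],p[2]+.006);q=((w-p)@T*1000)[:,:2].astype(np.float32);print(cv2.boundingRect(b),cv2.minEnclosingCircle(q))
for u in([315,258],):print((ground(c,u,p[2]+.006)-p)@T)
plan(.4716,.0036,.025,169)
```

```text
11.4833 0.03919812809060684
[471.7508   2.7351] 300.9583212244889
(275, 215, 80, 84) ((4.597659587860107, 0.11302182823419571), 25.0137939453125)
(358, 245, 17, 44) ((-1.6669468879699707, 27.501075744628906), 13.164375305175781)
[[ 0.004  0.002 -0.006]]
shift [-0.0018 -0.0014  0.0931] turn [-0.003 -0.031  0.034] rows>=2.2
```

View pics/w8.png

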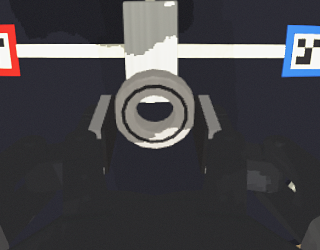

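```bash
python3 -c "
from h import *
plan(.474,.0032,.017,169)"
```

```text
shift [-0.0042 -0.0014  0.1011] turn [-0.003 -0.031  0.034] rows>=2.4
```

Emit:
step_arm([
  [-0.0042, -0.0014, 0.02, 0, 0, 0, -1],
  [-0.0042, -0.0014, 0.045, 0, 0, 0, -1],
  [-0.0042, -0.0014, 0.065, 0, 0, 0, -1],
  [-0.0042, -0.0014, 0.08, 0, 0, 0, -1],
  [-0.0042, -0.0014, 0.09, 0, 0, 0, -1],
  [-0.0042, -0.0014, 0.096, 0, 0, 0, -1],
  [-0.0042, -0.0014, 0.099, 0, 0, 0, -1],
  [-0.0042, -0.0014, 0.101, 0, 0, 0, -1],
  [-0.0042, -0.0014, 0.101, 0, 0, 0, -1],
  [-0.0042, -0.0014, 0.101, 0, 0, 0, -1],
])

```text
clock: 12.32
tool_pos: [0.4759, 0.0016, 0.0193]
ee_rot: [0.301, 3.126, 0.0]
wrist_force: [0.2, 0.1, -1.1]
opening: 0.0392
```

Emit:
step_arm([
  [0, 0, 0.001, 0, 0, 0, -1],
  [0, 0, 0.002, 0, 0, 0, -1],
  [0, 0, 0.002, 0, 0, 0, -1],
])

```text
clock: 12.57
tool_pos: [0.4754, 0.0017, 0.0167]
ee_rot: [0.301, 3.127, 0.0]
wrist_force: [-1.0, 0.4, -1.1]
opening: 0.0394
```

Emit:
step_arm([
  [0.0015, 0.001, 0.001, 0, 0, 0, -1],
  [0.0015, 0.001, 0.002, 0, 0, 0, -1],
  [0.0015, 0.001, 0.002, 0, 0, 0, -1],
])

```text
clock: 12.82
tool_pos: [0.4738, 0.0031, 0.0144]
ee_rot: [-0.301, -3.127, -0.0]
wrist_force: [-0.5, 0.5, -0.3]
opening: 0.0392
```

Emit:
step_arm([
  [0, 0, 0.001, 0, 0, 0, -1],
  [0, 0, 0.001, 0, 0, 0, -1],
])

```text
clock: 12.98
tool_pos: [0.4741, 0.003, 0.0138]
ee_rot: [0.301, 3.127, 0.0]
wrist_force: [-1.2, -0.2, 1.9]
opening: 0.0393
```

Contact is starting. One more millimetre, then release.

Emit:
step_arm([
  [0, 0, 0.001, 0, 0, 0, -1],
  [0, 0, 0.001, 0, 0, 0, -1],
])

```text
clock: 13.15
tool_pos: [0.4742, 0.003, 0.0137]
ee_rot: [-0.301, -3.127, -0.0]
wrist_force: [-5.7, 1.5, 9.7]
opening: 0.0396
```

Emit:
step_arm([
  [0, 0, 0, 0, 0, 0, 0],
  [0, 0, 0, 0, 0, 0, 0.1],
  [0, 0, 0, 0, 0, 0, 0.3],
  [0, 0, 0, 0, 0, 0, 0.4],
  [0, 0, 0, 0, 0, 0, 0.4],
])

```text
clock: 13.57
tool_pos: [0.474, 0.003, 0.0124]
ee_rot: [-0.301, -3.127, -0.0]
wrist_force: [0.3, -0.4, 0.1]
opening: 0.0599
```

Emit:
step_arm([
  [0, 0, -0.03, 0, 0, 0, 0.4],
  [0, 0, -0.07, 0, 0, 0, 0.4],
  [0.01, 0, -0.11, 0, 0, 0, 0.4],
  [0.03, 0, -0.15, 0, 0, 0, 0.4],
  [0.06, 0, -0.16, 0, 0, 0, 0.4],
  [0.08, 0, -0.16, 0, 0, 0, 0.4],
  [0.08, 0, -0.16, 0, 0, 0, 0.4],
  [0.08, 0, -0.16, 0, 0, 0, 0.4],
])

```text
clock: 14.23
tool_pos: [0.3954, 0.0183, 0.173]
ee_rot: [0.3, 3.125, 0.0]
wrist_force: [-0.5, -0.7, -0.7]
opening: 0.0597
```

Run:
```python
from h import *
np.set_printoptions(precision=4,suppress=True)
c=look("wrist");cv2.imwrite("pics/w9.png",c["img"]);blankpos(c)
u=pix(c,[.4716,.0036,.02])[0];print(u);x0,y0=(u-32).astype(int)
cv2.imwrite("pics/w9c.png",cv2.resize(c["img"][y0-20:y0+84,x0-20:x0+84],None,fx=5,fy=5,interpolation=cv2.INTER_CUBIC));print(x0-20,y0-20)
plan(.39,-.255,.19,149)
```

```text
blank [460.0987   5.2498] ((46.64501190185547, 70.33718872070312), 80.43611907958984) tape xy -11.98066826925326 -0.05868024172560725
[314.1959 257.9285]
262 205
shift [-0.0465 -0.2693 -0.0174] turn [0.003 0.008 4.002] rows>=6.6
```

View pics/w9c.png

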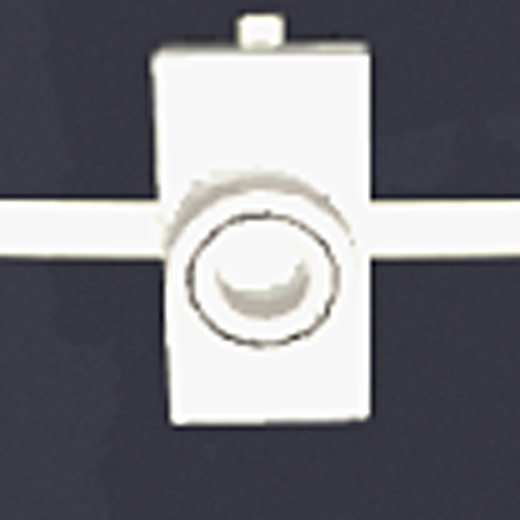

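Run:
```python
from h import *
np.set_printoptions(precision=4,suppress=True)
c=look("wrist");o=np.array([262,205])
k=np.array([[153,50],[370,48],[368,418],[172,423]])/5+o
g=ground(c,k,.008)[:,:2];print(g,"blank",g.mean(0),np.linalg.norm(g-np.roll(g,1,0),axis=1))
print("bearing",ground(c,np.array([263,280])/5+o,.02))
print(cards(c)[0])
```

```text
[[ 0.4237 -0.0104]
 [ 0.432   0.0346]
 [ 0.5222  0.0191]
 [ 0.5148 -0.0261]] blank [0.4732 0.0043] [0.0925 0.0457 0.0916 0.0458]
bearing [[0.4753 0.0032 0.02  ]]
[471.8241   3.051 ]
```

Bearing centre is 2 mm from the blank centre. Next is the bushing at (0.4395,-0.2718).

```bash
python3 -c "
from h import *
plan(.4395,-.2718,.10,149)"
```

```text
shift [-0.0982 -0.2763  0.0723] turn [ 0.e+00 -2.e-03  4.e+00] rows>=7.2
```

Emit:
step_arm([
  [-0.011, -0.032, 0.008, 0, 0, 0.5, 0.4],
  [-0.023, -0.064, 0.016, 0, 0, 1, 0.4],
  [-0.034, -0.096, 0.024, 0, 0, 1.5, 0.4],
  [-0.045, -0.128, 0.032, 0, 0, 2, 0.4],
  [-0.057, -0.16, 0.04, 0, 0, 2.5, 0.4],
  [-0.068, -0.192, 0.048, 0, 0, 3, 0.4],
  [-0.08, -0.224, 0.056, 0, 0, 3.5, 0.4],
  [-0.091, -0.255, 0.064, 0, 0, 4, 0.4],
  [-0.098, -0.276, 0.072, 0, 0, 4, 0.4],
  [-0.098, -0.276, 0.072, 0, 0, 4, 0.4],
  [-0.098, -0.276, 0.072, 0, 0, 4, 0.4],
])

```text
clock: 15.25
tool_pos: [0.4387, -0.2722, 0.0987]
ee_rot: [-0.842, -3.023, -0.002]
wrist_force: [0.2, 0.2, -0.1]
opening: 0.0595
```

Run:
```python
from h import *
np.set_printoptions(precision=4,suppress=True)
c=look("wrist");s=ctrl.get_state();T=R.from_rotvec(s["ee_rot"]).as_matrix();p=s["tool_pos"];print(p,s["clock"])
for b in blobs(mask(c,(12,90,60),(32,255,255)),60,near(c,[.4395,-.2718,.035],45))[:2]:
    w=(ground(c,b[:,0],.035)[:,:2]*1000).astype(np.float32);print(cv2.boundingRect(b),cv2.minEnclosingCircle(w))
plan(.4395,-.2718,.010,149)
```

```text
[ 0.439  -0.2714  0.0995] 15.3
(294, 186, 46, 54) ((436.81512451171875, -269.2859191894531), 20.080446243286133)
shift [-0.0009 -0.0001  0.0895] turn [ 0.007 -0.027 -0.007] rows>=2.1
```

Emit:
step_arm([
  [-0.001, 0, 0.025, 0, 0, 0, 0.4],
  [-0.001, 0, 0.05, 0, 0, 0, 0.4],
  [-0.001, 0, 0.07, 0, 0, 0, 0.4],
  [-0.001, 0, 0.083, 0, 0, 0, 0.4],
  [-0.001, 0, 0.0895, 0, 0, 0, 0.4],
  [-0.001, 0, 0.0895, 0, 0, 0, 0.4],
  [-0.001, 0, 0.0895, 0, 0, 0, 0.4],
  [-0.001, 0, 0.0895, 0, 0, 0, -1],
  [-0.001, 0, 0.0895, 0, 0, 0, -1],
  [-0.001, 0, 0.0895, 0, 0, 0, -1],
  [-0.001, 0, 0.0895, 0, 0, 0, -1],
  [-0.001, 0, 0.0895, 0, 0, 0, -1],
])

```text
clock: 16.3
tool_pos: [0.4407, -0.2723, 0.0126]
ee_rot: [0.839, 3.025, -0.001]
wrist_force: [-1.3, 1.3, 5.3]
opening: 0.0311
```

Emit:
step_arm([
  [0, 0, 0, 0, 0, 0, -1],
  [0, 0, 0, 0, 0, 0, -1],
  [0, 0, -0.02, 0, 0, 0, -1],
  [0, 0, -0.05, 0, 0, 0, -1],
  [0, 0, -0.09, 0, 0, 0, -1],
  [0, 0, -0.11, 0, 0, 0, -1],
  [0, 0, -0.11, 0, 0, 0, -1],
  [0, 0, -0.11, 0, 0, 0, -1],
])

```text
clock: 16.97
tool_pos: [0.4404, -0.2723, 0.1222]
ee_rot: [0.839, 3.025, -0.001]
wrist_force: [0.1, 0.6, -2.6]
opening: 0.0313
```

Run:
```python
from h import *
c=look("wrist");cv2.imwrite("pics/w10.png",c["img"][130:400,120:520]);plan(.4858,.0769,.12,169)
```

```text
shift [0.1399 0.3226 0.0005] turn [ 3.000e-03 -9.000e-03 -3.999e+00] rows>=8.4
```

View pics/w10.png

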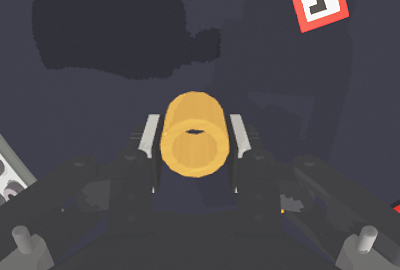

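The bushing is held upright between the pads, at (195,140) in the crop. Carrying it over.

Emit:
step_arm([
  [0.014, 0.032, 0, 0, 0, -0.4, -1],
  [0.028, 0.064, 0, 0, 0, -0.8, -1],
  [0.042, 0.096, 0, 0, 0, -1.2, -1],
  [0.056, 0.128, 0, 0, 0, -1.6, -1],
  [0.07, 0.16, 0, 0, 0, -2, -1],
  [0.084, 0.192, 0, 0, 0, -2.4, -1],
  [0.098, 0.224, 0, 0, 0, -2.8, -1],
  [0.112, 0.256, 0, 0, 0, -3.2, -1],
  [0.126, 0.29, 0, 0, 0, -3.6, -1],
  [0.135, 0.311, 0, 0, 0, -4, -1],
  [0.14, 0.3226, 0, 0, 0, -4, -1],
  [0.14, 0.3226, 0, 0, 0, -4, -1],
])

```text
clock: 18.02
tool_pos: [0.4849, 0.079, 0.1187]
ee_rot: [-0.295, -3.124, 0.0]
wrist_force: [0.2, 0.0, -1.3]
opening: 0.0312
```

```bash
python3 -c "
from h import *
c=look('wrist');print(cards(c))
plan(.4862,.0767,.02,169)"
```

```text
(array([471.74069214,   2.68235779]), array([ 0.98182555, -0.18978563]), array([0.18978563, 0.98182555]), np.float64(300.9569707014783))
shift [-0.0018 -0.0005  0.0989] turn [-0.013 -0.044  0.026] rows>=2.4
```

Emit:
step_arm([
  [-0.0018, -0.0005, 0.02, 0, 0, 0, -1],
  [-0.0018, -0.0005, 0.045, 0, 0, 0, -1],
  [-0.0018, -0.0005, 0.065, 0, 0, 0, -1],
  [-0.0018, -0.0005, 0.08, 0, 0, 0, -1],
  [-0.0018, -0.0005, 0.09, 0, 0, 0, -1],
  [-0.0018, -0.0005, 0.096, 0, 0, 0, -1],
  [-0.0018, -0.0005, 0.099, 0, 0, 0, -1],
  [-0.0018, -0.0005, 0.101, 0, 0, 0, -1],
  [-0.0018, -0.0005, 0.101, 0, 0, 0, -1],
  [-0.0018, -0.0005, 0.101, 0, 0, 0, -1],
])

```text
clock: 18.9
tool_pos: [0.4883, 0.0759, 0.0209]
ee_rot: [0.301, 3.126, 0.001]
wrist_force: [-0.4, 0.2, -0.5]
opening: 0.0309
```

Emit:
step_arm([
  [0, 0, 0.001, 0, 0, 0, -1],
  [0, 0, 0.002, 0, 0, 0, -1],
  [0, 0, 0.003, 0, 0, 0, -1],
  [0, 0, 0.003, 0, 0, 0, -1],
])

```text
clock: 19.23
tool_pos: [0.4877, 0.0759, 0.017]
ee_rot: [-0.301, -3.127, -0.0]
wrist_force: [-0.4, 0.3, -1.7]
opening: 0.0315
```

Emit:
step_arm([
  [0.0015, 0.0005, 0.001, 0, 0, 0, -1],
  [0.0015, 0.0005, 0.002, 0, 0, 0, -1],
  [0.0015, 0.0005, 0.003, 0, 0, 0, -1],
  [0.0015, 0.0005, 0.003, 0, 0, 0, -1],
])

```text
clock: 19.57
tool_pos: [0.4862, 0.0767, 0.0138]
ee_rot: [-0.301, -3.127, 0.0]
wrist_force: [0.8, 0.2, -1.5]
opening: 0.0309
```

Emit:
step_arm([
  [0, 0, 0.001, 0, 0, 0, -1],
  [0, 0, 0.001, 0, 0, 0, -1],
])

```text
clock: 19.73
tool_pos: [0.4863, 0.0767, 0.0129]
ee_rot: [-0.301, -3.127, -0.0]
wrist_force: [1.0, -0.1, -1.3]
opening: 0.0311
```

Emit:
step_arm([
  [0, 0, 0.001, 0, 0, 0, -1],
  [0, 0, 0.001, 0, 0, 0, -1],
])

```text
clock: 19.9
tool_pos: [0.4865, 0.0767, 0.0127]
ee_rot: [0.301, 3.127, 0.0]
wrist_force: [-2.6, -0.1, 3.5]
opening: 0.0315
```

Emit:
step_arm([
  [0, 0, 0.0005, 0, 0, 0, -1],
  [0, 0, 0.0005, 0, 0, 0, -1],
])

```text
clock: 20.07
tool_pos: [0.4865, 0.0767, 0.0126]
ee_rot: [0.301, 3.127, 0.0]
wrist_force: [-5.7, -0.8, 8.2]
opening: 0.0313
```

Emit:
step_arm([
  [0, 0, 0, 0, 0, 0, -0.1],
  [0, 0, 0, 0, 0, 0, 0.05],
  [0, 0, 0, 0, 0, 0, 0.1],
  [0, 0, 0, 0, 0, 0, 0.1],
  [0, 0, -0.01, 0, 0, 0, 0.1],
  [0, 0, -0.04, 0, 0, 0, 0.1],
  [0, 0, -0.08, 0, 0, 0, 0.4],
  [0.01, 0, -0.12, 0, 0, 0, 0.4],
  [0.02, 0, -0.15, 0, 0, 0, 0.4],
  [0.02, 0, -0.15, 0, 0, 0, 0.4],
  [0.02, 0, -0.15, 0, 0, 0, 0.4],
])

```text
clock: 20.98
tool_pos: [0.4676, 0.0807, 0.1644]
ee_rot: [0.3, 3.122, 0.002]
wrist_force: [-0.1, 0.9, -0.2]
opening: 0.0593
```

Run:
```python
from h import *
np.set_printoptions(precision=4,suppress=True)
c=look("wrist");cv2.imwrite("pics/w11.png",c["img"])
b=np.vstack(blobs(mask(c,(12,90,60),(32,255,255)),60,near(c,[.4863,.0767,.035],40)))[:,0]
print(cv2.boundingRect(b),cv2.minEnclosingCircle((ground(c,b,.035)[:,:2]*1000).astype(np.float32)), cards(c)[0])
for b in blobs(mask(c,(0,0,110),(180,60,255)),60,near(c,[.669,.1487,.03],40))[:2]:
    w=(ground(c,b[:,0],.03)[:,:2]*1000).astype(np.float32);print(cv2.boundingRect(b),cv2.minEnclosingCircle(w))
plan(.61,.139,.18,193)
```

```text
(297, 187, 34, 42) ((481.73028564453125, 78.19374084472656), 20.25276756286621) [471.5831   3.1437]
shift [-0.1294  0.0848 -0.0176] turn [ 0.002  0.016 -4.798] rows>=3.7
```

View pics/w11.png

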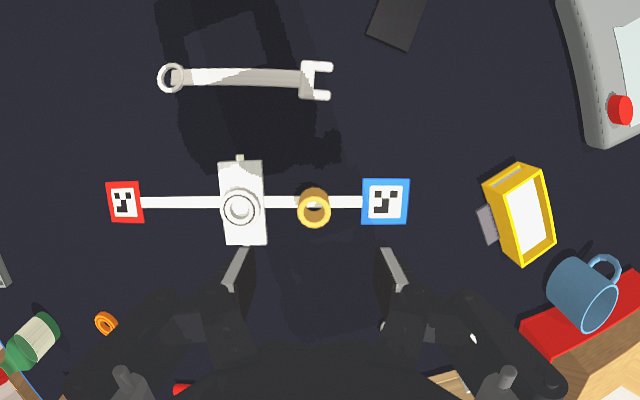

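The bushing stands between the blank and the blue card at (314,209). Moving to the roller.

Emit:
step_arm([
  [-0.026, 0.017, -0.018, 0, 0, -1, 0.4],
  [-0.052, 0.034, -0.018, 0, 0, -2, 0.4],
  [-0.078, 0.051, -0.018, 0, 0, -3, 0.4],
  [-0.104, 0.068, -0.018, 0, 0, -4, 0.4],
  [-0.129, 0.085, -0.018, 0, 0, -4.8, 0.4],
  [-0.129, 0.085, -0.018, 0, 0, -4.8, 0.4],
  [-0.129, 0.085, -0.018, 0, 0, -4.8, 0.4],
  [-0.129, 0.085, -0.018, 0, 0, -4.8, 0.4],
])

```text
clock: 21.7
tool_pos: [0.6088, 0.139, 0.1777]
ee_rot: [0.354, -3.118, 0.0]
wrist_force: [-0.7, -0.5, -0.2]
opening: 0.0595
```

Run:
```python
from h import *
np.set_printoptions(precision=4,suppress=True)
c=look("wrist");cv2.imwrite("pics/w12.png",c["img"]);print(pix(c,[.669,.1487,.03]))
for b in blobs(mask(c,(0,0,100),(180,60,255)),60,near(c,[.669,.1487,.02],40))[:3]:
    w=(ground(c,b[:,0],.03)[:,:2]*1000).astype(np.float32);print(cv2.boundingRect(b),cv2.minEnclosingCircle(w))
b=np.vstack(blobs(mask(c,(12,90,60),(32,255,255)),60,near(c,[.4863,.0767,.035],45)))[:,0]
print(cv2.minEnclosingCircle((ground(c,b,.035)[:,:2]*1000).astype(np.float32)))
plan(.669,.1487,.10,193)
```

```text
[[310.4969 246.5542]]
(290, 222, 36, 42) ((665.677978515625, 145.74273681640625), 23.40743637084961)
((488.0767822265625, 78.98519897460938), 18.844385147094727)
shift [-0.061  -0.004   0.0787] turn [ 0.001 -0.019 -0.01 ] rows>=2.4
```

View pics/w12.png

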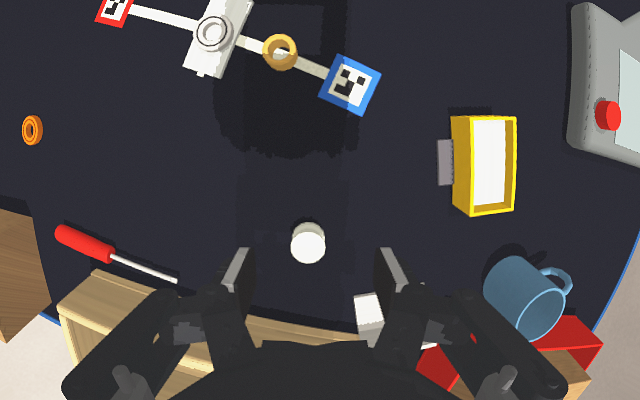

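Roller top is at (308,246), world about (0.6695,0.1466). The approach is clear. Picture count: 15.

```bash
python3 -c "
from h import *
plan(.6695,.1466,.008,193)"
```

```text
shift [-0.0612 -0.0061  0.1707] turn [ 0.001 -0.019 -0.01 ] rows>=4.4
```

Emit:
step_arm([
  [-0.03, -0.003, 0.01, 0, 0, 0, 0.4],
  [-0.061, -0.006, 0.03, 0, 0, 0, 0.4],
  [-0.061, -0.006, 0.065, 0, 0, 0, 0.4],
  [-0.061, -0.006, 0.1, 0, 0, 0, 0.4],
  [-0.061, -0.006, 0.13, 0, 0, 0, 0.4],
  [-0.061, -0.006, 0.15, 0, 0, 0, 0.4],
  [-0.061, -0.006, 0.165, 0, 0, 0, 0.4],
  [-0.061, -0.006, 0.1707, 0, 0, 0, 0.4],
  [-0.061, -0.006, 0.1707, 0, 0, 0, 0.4],
  [-0.061, -0.006, 0.1707, 0, 0, 0, 0.4],
  [-0.061, -0.006, 0.1707, 0, 0, 0, 0.4],
])

```text
clock: 22.67
tool_pos: [0.6716, 0.1473, 0.0115]
ee_rot: [-0.355, 3.117, 0.0]
wrist_force: [0.1, 0.0, -1.2]
opening: 0.0596
```

Emit:
step_arm([
  [0, 0, 0, 0, 0, 0, -1],
  [0, 0, 0, 0, 0, 0, -1],
  [0, 0, 0, 0, 0, 0, -1],
  [0, 0, 0, 0, 0, 0, -1],
  [0, 0, 0, 0, 0, 0, -1],
  [0, 0, 0, 0, 0, 0, -1],
], grip_force=25)

```text
clock: 23.17
tool_pos: [0.6711, 0.1474, 0.0106]
ee_rot: [-0.356, 3.119, 0.0]
wrist_force: [-2.0, -0.6, 5.9]
opening: 0.0344
```

Emit:
step_arm([
  [0, 0, -0.02, 0, 0, 0, -1],
  [0, 0, -0.05, 0, 0, 0, -1],
  [0, 0, -0.09, 0, 0, 0, -1],
  [0, 0, -0.11, 0, 0, 0, -1],
  [0, 0, -0.11, 0, 0, 0, -1],
  [0, 0, -0.11, 0, 0, 0, -1],
])

```text
clock: 23.67
tool_pos: [0.6711, 0.1473, 0.1209]
ee_rot: [-0.355, 3.118, 0.0]
wrist_force: [0.7, 0.0, -1.6]
opening: 0.0345
```

Run:
```python
from h import *
np.set_printoptions(precision=4,suppress=True)
c=look("wrist");cv2.imwrite("pics/w13.png",c["img"][130:400,120:520]);s=ctrl.get_state();p=s["tool_pos"];T=R.from_rotvec(s["ee_rot"]).as_matrix();print(p,s["opening"])
for b in blobs(mask(c,(0,0,120),(180,60,255)),200,(250,200,390,320))[:3]:
    w=((ground(c,b[:,0],p[2]+.02)-p)@T*1000)[:,:2].astype(np.float32);print(cv2.boundingRect(b),cv2.minEnclosingCircle(w))
```

```text
[0.6702 0.1471 0.1185] 0.034561938697370245
(277, 218, 76, 90) ((3.936384916305542, -0.25158217549324036), 23.491037368774414)
(255, 245, 21, 43) ((3.277195453643799, -21.253883361816406), 11.623299598693848)
(354, 245, 21, 43) ((3.2761476039886475, 20.860349655151367), 11.689804077148438)
```

```bash
python3 -c "
from h import *
plan(.5625,-.0142,.12,169)"
```

```text
shift [ 0.1412 -0.133  -0.0015] turn [ 0.000e+00 -3.000e-03  4.801e+00] rows>=4.7
```

Emit:
step_arm([
  [0.02, -0.019, 0, 0, 0, 0.7, -1],
  [0.04, -0.038, 0, 0, 0, 1.4, -1],
  [0.06, -0.057, 0, 0, 0, 2.1, -1],
  [0.08, -0.076, 0, 0, 0, 2.8, -1],
  [0.1, -0.095, 0, 0, 0, 3.5, -1],
  [0.12, -0.113, 0, 0, 0, 4.2, -1],
  [0.141, -0.133, 0, 0, 0, 4.8, -1],
  [0.141, -0.133, 0, 0, 0, 4.8, -1],
  [0.141, -0.133, 0, 0, 0, 4.8, -1],
  [0.141, -0.133, 0, 0, 0, 4.8, -1],
])

```text
clock: 24.55
tool_pos: [0.5625, -0.0139, 0.1176]
ee_rot: [-0.3, -3.125, -0.001]
wrist_force: [-0.1, 0.3, -0.4]
opening: 0.0343
```

```bash
python3 -c "
from h import *
plan(.5625,-.0142,.018,169)"
```

```text
shift [-0.0003 -0.0003  0.0996] turn [ 0.002 -0.024  0.005] rows>=2.4
```

Emit:
step_arm([
  [0, 0, 0.02, 0, 0, 0, -1],
  [0, 0, 0.045, 0, 0, 0, -1],
  [0, 0, 0.065, 0, 0, 0, -1],
  [0, 0, 0.08, 0, 0, 0, -1],
  [0, 0, 0.09, 0, 0, 0, -1],
  [0, 0, 0.096, 0, 0, 0, -1],
  [0, 0, 0.1, 0, 0, 0, -1],
  [0, 0, 0.1025, 0, 0, 0, -1],
  [0, 0, 0.1025, 0, 0, 0, -1],
  [0, 0, 0.1025, 0, 0, 0, -1],
])

```text
clock: 25.38
tool_pos: [0.5634, -0.0141, 0.0172]
ee_rot: [0.301, 3.126, 0.0]
wrist_force: [0.8, -0.2, -0.7]
opening: 0.0344
```

Emit:
step_arm([
  [0, 0, 0.001, 0, 0, 0, -1],
  [0, 0, 0.002, 0, 0, 0, -1],
  [0, 0, 0.003, 0, 0, 0, -1],
  [0, 0, 0.003, 0, 0, 0, -1],
])

```text
clock: 25.72
tool_pos: [0.5628, -0.0142, 0.0133]
ee_rot: [0.301, 3.127, 0.0]
wrist_force: [0.2, -0.7, -0.5]
opening: 0.0341
```

Emit:
step_arm([
  [0, 0, 0.001, 0, 0, 0, -1],
  [0, 0, 0.001, 0, 0, 0, -1],
])

```text
clock: 25.88
tool_pos: [0.5628, -0.0141, 0.0123]
ee_rot: [-0.301, -3.127, -0.0]
wrist_force: [-0.2, -0.5, -0.8]
opening: 0.0345
```

Emit:
step_arm([
  [0, 0, 0.001, 0, 0, 0, -1],
  [0, 0, 0.001, 0, 0, 0, -1],
])

```text
clock: 26.05
tool_pos: [0.5628, -0.0141, 0.0112]
ee_rot: [-0.301, -3.127, -0.0]
wrist_force: [-0.0, 0.7, -0.3]
opening: 0.0346
```

Emit:
step_arm([
  [0, 0, 0.001, 0, 0, 0, -1],
  [0, 0, 0.001, 0, 0, 0, -1],
])

```text
clock: 26.22
tool_pos: [0.563, -0.0141, 0.0107]
ee_rot: [0.301, 3.127, 0.0]
wrist_force: [-0.1, -0.1, 1.7]
opening: 0.0343
```

Contact. Release, lift away and check.

Emit:
step_arm([
  [0, 0, 0.0005, 0, 0, 0, -1],
  [0, 0, 0.0005, 0, 0, 0, 0],
  [0, 0, 0.0005, 0, 0, 0, 0.2],
  [0, 0, 0.0005, 0, 0, 0, 0.4],
  [0, 0, 0.0005, 0, 0, 0, 0.4],
  [0, 0, -0.01, 0, 0, 0, 0.4],
  [0, 0, -0.04, 0, 0, 0, 0.4],
  [0, 0, -0.08, 0, 0, 0, 0.4],
  [0.02, 0, -0.12, 0, 0, 0, 0.4],
  [0.05, 0, -0.16, 0, 0, 0, 0.4],
  [0.07, 0, -0.18, 0, 0, 0, 0.4],
  [0.07, 0, -0.18, 0, 0, 0, 0.4],
])

```text
clock: 27.22
tool_pos: [0.4942, -0.0002, 0.1991]
ee_rot: [0.299, 3.115, 0.001]
wrist_force: [-0.2, -0.2, 0.3]
opening: 0.0603
```

Emit:
step_arm([
  [0.04, 0, -0.02, 0, 0, 0, 0.4],
  [0.08, 0, -0.02, 0, 0, 0, 0.4],
  [0.08, 0, -0.02, 0, 0, 0, 0.4],
  [0.08, 0, -0.02, 0, 0, 0, 0.4],
  [0.08, 0, -0.02, 0, 0, 0, 0.4],
])

```text
clock: 27.63
tool_pos: [0.4161, 0.0144, 0.2111]
ee_rot: [0.301, 3.125, 0.0]
wrist_force: [0.6, -0.1, -0.6]
opening: 0.0596
```

Run:
```python
from h import *
np.set_printoptions(precision=4,suppress=True)
c=look("wrist");s=ctrl.get_state();print(s["clock"],s["wrist_force"],s["tool_pos"])
cv2.imwrite("pics/w14.png",cv2.resize(c["img"][150:350,180:480],None,fx=2.6,fy=2.6,interpolation=cv2.INTER_CUBIC))
print("expected px roller top",pix(c,[.5635,-.0143,.03]),"foot",pix(c,[.5635,-.0143,0]),"bushing top",pix(c,[.4863,.0767,.035]),"bearing top",pix(c,[.4722,.004,.02]),cards(c))
t=look("top")
for n,p,z,rg,r in(("dummy",[.611,-.266,.012],.012,((5,150,120),(18,255,255)),13),("bushing",[.4863,.0767,.0175],.0175,((12,90,80),(32,255,255)),13),("roller",[.5635,-.0143,.015],.015,((0,0,120),(180,60,255)),13)):
    bs=blobs(mask(t,*rg),10,near(t,p,r))
    print(n,[ground(t,cv2.minAreaRect(b)[0],z)[0] for b in bs])
```

```text
27.6833 [ 0.7675 -0.9952  0.0966] [0.4164 0.0143 0.2108]
expected px roller top [[314.1098 298.8558]] foot [[314.1112 286.2847]] bushing top [[380.147  231.5212]] bearing top [[314.5577 227.1119]] (array([471.7995,   2.8533]), array([ 0.9817, -0.1903]), array([0.1903, 0.9817]), np.float64(300.5897942312477))
dummy [array([ 0.6107, -0.2646,  0.012 ])]
bushing []
roller [array([ 0.558 , -0.0114,  0.015 ])]
```

View pics/w14.png

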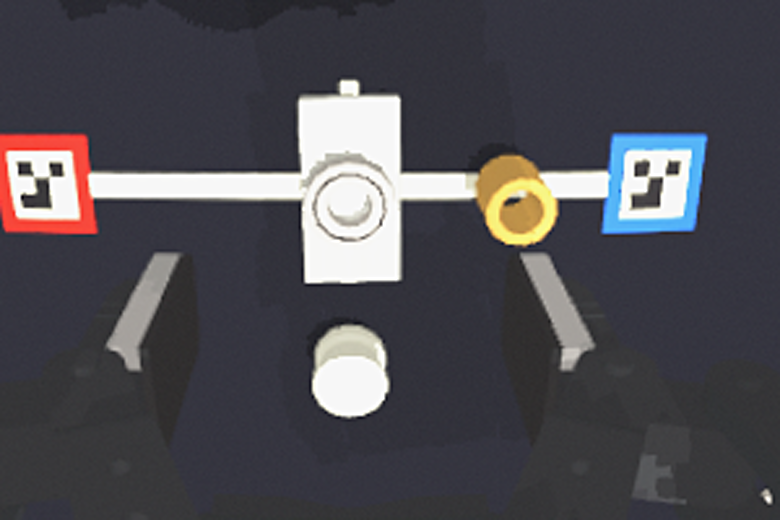

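All four parts match their expected pixels:

| Part | Seen (px) | Expected (px) |
|---|---|---|
| Roller | (314.6,298.5) | (314.1,298.9) |
| Bushing | (379.6,231.9) | (380.1,231.5) |
| Bearing | (314.6,230) | (314.6,227) |

The bearing's 3 px is about 3 mm, within its 10 mm tolerance. Handing in.

```bash
python3 -c "
from rig import ctrl
print(ctrl.finish_job())"
```

```text
the job is handed in; nothing more can be done
None
```

I set out the whole kit in the required order and handed the job in at about 28 s; the hand-in reports no verdict.

Last checks, mostly from the wrist camera:
- **Blank:** flat, about 1–2 mm from the cross mark and within 2° of square.
- **Bearing:** flat on the blank, about 2–3 mm off its centre.
- **Bushing:** upright on the tape, within about 1 mm of the halfway point.
- **Roller:** upright, within about 1 mm of its target 93 mm behind the cross mark, a gap of about 30 mm.
- **Orange ring:** within about 2 mm of where it started, so not moved.
- **Gripper:** released and touching nothing at hand-in.

**Checks that failed or disagreed:**
- The top camera put the roller about 6 mm nearer the robot than the wrist view did. That is still within tolerance; I relied on the wrist view.
- The top camera mask did not find the bushing, so only the wrist view confirms it.
- An automatic blank check after placing the bearing read 12 mm off, because the bearing distorted the mask. Measuring the blank's corners by hand gave about 2 mm.
- I did not measure the height of the top blank in the magazine. I only saw that the remaining blanks were still inside.

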